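Lock the metal away in the stock chest

TASK

Lock up the metal for the night: lay every ingot bar that is out on the bench flat in the open top drawer of the steel chest, and then push the drawers that stand open fully home without slamming them. Then take the locking rod from the rack and thread it down through all five eyes on the chest's front until its collar sits on the top eye, leaving the other tools where they are.

Things in the scene. Friction and masses are not known exactly. Their poses are not given: they have to be found in the camera images.
- bar1: silver-coloured cast ingot bar, 80 x 20 x 14 mm (x, y, z), 0.14 to 0.28 kg, lying flat on the bench to the left; origin at the centre of its underside, x along its length. May be absent.
- bar2: brass cast ingot bar, 80 x 20 x 14 mm (x, y, z), 0.14 to 0.28 kg, lying flat on the bench to the left; origin at the centre of its underside, x along its length. May be absent.
- bar3: copper cast ingot bar, 80 x 20 x 14 mm (x, y, z), 0.14 to 0.28 kg, lying flat on the bench to the left; origin at the centre of its underside, x along its length. May be absent.
- bar4: silver-coloured cast ingot bar, 80 x 20 x 14 mm (x, y, z), 0.14 to 0.28 kg, lying flat on the bench to the left; origin at the centre of its underside, x along its length. May be absent.
- chest: grey steel stock chest, 200 (x) x 270 (y) x 136 mm high, fixed to the bench, front towards the robot (its -x side, 100 mm from the origin). Origin at the centre of its underside, z up. Three blue-fronted drawers, 256 mm wide and 34 mm high, one above the other, slide out along its -x. On its front at y +112 mm five eyes stand one above the other; their holes line up only when all drawers are shut.
- drawer_top (a joint): how far the top drawer is open, m: 0 shut, 0.15 fully out. Slides with about 2.5 N of friction, stays where it is left.
- drawer_mid (a joint): how far the middle drawer is open, m (0 shut); as the top one. Starts ajar.
- drawer_low (a joint): how far the bottom drawer is open, m; as the top one. Starts shut (0).
- tray (a point): centre of the top drawer's inner floor (moves with the drawer), axes as the chest's. The tray is open at the top, inside 183 mm (x) x 250 mm (y), its walls 31 mm above this floor; floor 97 mm above the bench. The inner face of the drawer front lies 93 mm to -x of this point, the drawer's outer front face 97 mm; what is still under the chest's top cannot be reached from above.
- drawer_top_knob (a point): front centre of the black knob (22 mm across) on the top drawer; it stands 30 mm out of the drawer front, 111 mm above the bench. Moves with the drawer.
- drawer_mid_knob (a point): the same on the middle drawer, 75 mm above the bench.
- eye_top (a point): topmost of the five eyes (fixed to the chest): a level steel lug 30 x 30 x 6 mm that projects from the front, with an upright hole 15 mm wide, its axis 15 mm in front of the front face. This point: centre of the hole at the lug's upper face, 136 mm above the bench, level with the chest's top.
- eye_bottom (a point): lowest eye, of the same size (fixed to the chest): centre of the hole at its LOWER face, 14 mm above the bench. The other three eyes, alike, are on the drawers and move with them: upper faces 114, 78 and 42 mm above the bench, at the same place on the front.
- rod: steel locking rod: shaft 12 mm thick and 128 mm long with a tapered nose (the last 13 mm, 5 mm wide at the tip), above it a collar 28 mm wide and 5 mm thick, above that a red round grip 24 mm wide and 37 mm tall; 170 mm in all, 0.16 kg. Origin at the tip of the nose, z along the rod towards the grip. It hangs upright by its collar in the rack.
- rod_collar (a point): centre of the underside of the rod's collar, 128 mm above the tip.
- rack: wooden punch rack, 200 (x) x 54 (y) x 150 mm high, fixed; origin at the centre of its underside. The rod hangs through a 16 mm hole in the middle of its top board, collar on the board; a few short punches stand beside it, 55 mm or more away, up to 20 mm above the board.
- dapping_block: bystander: steel cube with round hollows, 44 mm; origin under its centre. Stands among the bars.
- tin: bystander: round brass tin with a green lid, 59 mm wide, 26 mm high; origin under its centre. Stands among the bars.
- hammer: bystander: hammer, 230 mm long, lying on the bench.
- file: bystander: flat file with a wooden handle, about 240 mm long, lying on the bench.
- pliers: bystander: flat-nose pliers with red handles, about 155 mm long, lying on the bench.
- scale: bystander: flat bench scale, 130 x 110 x 26 mm.
- flux_jar: bystander: jar with white lid, 64 mm wide, 85 mm high.
There are look-alikes about, which are no part of the job. Of the things shaped like the bar2, the brass one is meant.

How it is judged:
On the way, in this order (a step that is already met when the one before it is completed fails the run):
1. every bar present lies flat in the top drawer, let go, and the drawer is not yet shut (x of bar1 in the frame of tray between -0.09 and 0.09 m and y of bar1 in the frame of tray between -0.123 and 0.123 m and z of bar1 in the frame of tray between -0.006 and 0.02 m and angle between the z axis of each of bar1, bar2, bar3, bar4 and the z axis of chest, either way round below 0.3 rad and x of bar2 in the frame of tray between -0.09 and 0.09 m and y of bar2 in the frame of tray between -0.123 and 0.123 m and z of bar2 in the frame of tray between -0.006 and 0.02 m and x of bar3 in the frame of tray between -0.09 and 0.09 m and y of bar3 in the frame of tray between -0.123 and 0.123 m and z of bar3 in the frame of tray between -0.006 and 0.02 m and x of bar4 in the frame of tray between -0.09 and 0.09 m and y of bar4 in the frame of tray between -0.123 and 0.123 m and z of bar4 in the frame of tray between -0.006 and 0.02 m and contact force between each of bar1, bar2, bar3, bar4 and the fingers below 0.1 N and value of joint drawer_top above 0.02 m), for 0.2 s.
2. all drawers are shut with the bars inside, the rod not yet in the top eye (x of bar1 in the frame of tray between -0.09 and 0.09 m and y of bar1 in the frame of tray between -0.123 and 0.123 m and z of bar1 in the frame of tray between -0.006 and 0.02 m and angle between the z axis of each of bar1, bar2, bar3, bar4 and the z axis of chest, either way round below 0.3 rad and x of bar2 in the frame of tray between -0.09 and 0.09 m and y of bar2 in the frame of tray between -0.123 and 0.123 m and z of bar2 in the frame of tray between -0.006 and 0.02 m and x of bar3 in the frame of tray between -0.09 and 0.09 m and y of bar3 in the frame of tray between -0.123 and 0.123 m and z of bar3 in the frame of tray between -0.006 and 0.02 m and x of bar4 in the frame of tray between -0.09 and 0.09 m and y of bar4 in the frame of tray between -0.123 and 0.123 m and z of bar4 in the frame of tray between -0.006 and 0.02 m and value of joint each of drawer_top, drawer_mid, drawer_low below 0.004 m and horizontal distance between rod and eye_top above 0.03 m), for 0.2 s.
3. the rod's nose is through the top eye (value of joint each of drawer_top, drawer_mid, drawer_low below 0.004 m and z of rod in the frame of eye_top below -0.008 m and horizontal distance between rod and eye_top below 0.008 m).
4. the rod is through all five eyes (value of joint each of drawer_top, drawer_mid, drawer_low below 0.004 m and distance between rod_collar and eye_top below 0.006 m and horizontal distance between rod and eye_bottom below 0.006 m and z of rod in the frame of eye_bottom below -0.001 m and angle between the z axis of rod and the z axis of chest, either way round below 0.06 rad), for 0.2 s.
At the end, for the whole second after the job is handed in: Every bar present lies flat in the top drawer (within 0.3 rad of level, at most 20 mm above its floor); all drawers open less than 4 mm; the rod upright (within 0.06 rad) in all five eyes, collar within 6 mm of the top eye, tip below the lowest, released and at rest (all of step 4 and x of bar1 in the frame of tray between -0.09 and 0.09 m and y of bar1 in the frame of tray between -0.123 and 0.123 m and z of bar1 in the frame of tray between -0.006 and 0.02 m and angle between the z axis of each of bar1, bar2, bar3, bar4 and the z axis of chest, either way round below 0.3 rad and x of bar2 in the frame of tray between -0.09 and 0.09 m and y of bar2 in the frame of tray between -0.123 and 0.123 m and z of bar2 in the frame of tray between -0.006 and 0.02 m and x of bar3 in the frame of tray between -0.09 and 0.09 m and y of bar3 in the frame of tray between -0.123 and 0.123 m and z of bar3 in the frame of tray between -0.006 and 0.02 m and x of bar4 in the frame of tray between -0.09 and 0.09 m and y of bar4 in the frame of tray between -0.123 and 0.123 m and z of bar4 in the frame of tray between -0.006 and 0.02 m and contact force between rod and the fingers below 0.1 N and linear speed of rod below 0.02 m/s); the robot touches nothing.
It fails at once if another tool or container is moved more than 5 cm (distance of any of dapping_block, tin, hammer, file, pliers, scale, flux_jar from where it was at the start of the episode above 0.05 m).
It fails at once if a drawer is slammed (closing faster than 0.5 m/s) (velocity of joint any of drawer_top, drawer_mid, drawer_low below -0.5 m/s).
Of bar1, bar2, bar3, bar4 only 2 to 4 are there at a start; the rules pass over those that are not, and their reading is None.
At some moment in a run one of bar1, bar2, bar3, bar4 may be knocked a few centimetres aside while the robot is not near it.
It also fails if it takes over 210 s, if anything falls off the work surface, if the arm or the gripper's body presses on something with over 40 N, if the wrist force passes 120 N, or if a joint passes its speed limit or range.

ROBOT

A 6-joint arm with a two-finger parallel gripper is mounted at the origin on the work surface. World frame = base frame: x ahead of the robot, y to its left, z up, the work surface at z = 0. Lengths are in m, angles in rad, forces in N, time in s.
With the tool pointing down it reaches from about 0.3 to 0.775 m from the base axis. Payload 14.6 kg.
Tool frame: the origin (TCP) lies at the very end of the fingers, on their centre line; the grasp point (between the pads) lies grasp_offset behind it (grasp_offset is the distance from the TCP to the grasp point, in m); z points along the fingers, y is the line along which they close (so a half turn about z gives the same grasp; the last joint's range is limited). The gripper opens to 85 mm and grips with 20 to 120 N. Pads are 22 mm wide; open, the fingers measure 114 mm over their backs; the gripper's body (76 mm by 85 mm) begins 54 mm behind the grasp point. The pads swing forward as they close: fully open they stand 13 mm farther back than shut.
Start: joints at [-0.067, 0.3, 1.521, -0, 1.321, -0.067], TCP at [0.55, -0, 0.206] pointing down, gripper open.
Joint ranges: [-3.03, 3.03], [-0.79, 2.21], [0.23, 2.52], [-1.04, 4.18], [0, 3.07], [-2.55, 2.55]. Speed limits (rad/s): [2.22, 2.22, 2.57, 3.14, 3.14, 3.14].

INTERFACE

Orientations are given as a rotation vector (axis times angle).
In Python, from station import get_obs, snapshot, job_done, grasp_offset gives the robot as it stands. The module is installed in compiled form; this text tells all that it offers.
- The arm moves only by the tool move_arm, never from a script. Its argument "moves" is a list of rows, each a list of 7 numbers: the shift along the tool's x, y, z in mm, then the turn, a rotation vector about the tool's x, y, z in degrees, then the finger opening in mm, from 0 to 85.4. In form: [[x, y, z, wx, wy, wz, claw], ...]. A call has 1 to 8 rows; each row shifts and turns the commanded pose from where the row before left it, along the tool's axes as they then stand; what a row does not reach is not made up. A row lasts 1/12 s, in which the tool goes at most 41.7 mm and 7.16 degrees, less where a joint would pass 70% of its speed; a pose out of reach is approached as far as the arm can. A call with a gripper value outside its range is refused whole. The fingers move at their own pace and stop on an object; the grip force is fixed at half the most. Time passes only in rows, so rows that do not move let the fingers close. It gives the time, the measured TCP pose, the force, the opening and the grip force at its end, in the units of the state.
- get_obs(): the state, without advancing time (a new reading comes with each control period).
- snapshot(name): name is "scene" or "side" or "wrist"; returns a dict with "image" (480x640x3 uint8, blue, green, red), "fovy" (degrees; the focal length in pixels is half the picture's height over the tangent of half this angle, whatever the lens; pixels are square), "cx", "cy" (the principal point, pixels), "view" (4x4, takes a point from world to camera coordinates); the wrist camera has in their place "tool_from_camera" (4x4, takes a point from camera to tool coordinates, whose origin is the TCP and whose axes are the flange's). Camera axes: x right, y up, looking along -z (the intrinsics and any distortion apply to the point x, -y, -z); pixel columns grow to the right and rows downward; lengths in m; the calibration is good to about 2 mm. A picture is of the moment at which its call begins: read the wrist's pose just before it. There is no depth.
- job_done(): hands the job in; it is judged then, once.
The state is a dict: "time": time; "joint_pos": joint angles; "qd": joint speeds; "joint_efforts": joint torques, N m; "eef_pos": TCP position; "ee_rot": TCP orientation; "contact_force": force on the tool from outside, world axes, zero at the start; "ft_torque": the same for the moment, N m; "grip_width": opening from 0.0 (shut) to 1.0 (fully open); "grasp_force": force on a finger pad.
Only numpy, scipy, OpenCV 4.12 (cv2) and the standard library are available. Lean on these libraries where they do the work, as an engineer would, in place of code of your own. Each camera call takes 0.05 s, during which the arm holds its last target. There are 200 camera calls.

## Working session

There is one attempt and no reset: what is moved stays moved. The work goes in short steps, Python scripts to look and compute and a tool call to move; the robot and the scene stay as the last step left them, time stands still between calls to the robot, and variables do not carry over. Pictures are saved under pics/ and viewed, at most 14 in all, crops included, and the job is handed in when it is done.

Besides the shell and the picture viewer there is one more tool, called after "Emit:" as name(argument=value, ...) on one line, values as JSON. move_arm: Moves the arm, as the interface text tells. Its arguments: {"type":"object","properties":{"moves":{"type":"array"}},"required":["moves"]}

```bash
mkdir -p pics; cat > h.py <<'E'
import numpy as np, cv2
from scipy.spatial.transform import Rotation as R
from station import get_obs, snapshot, job_done, grasp_offset
def cam(n):
    o=get_obs(); s=snapshot(n); h=s["image"].shape[0]
    f=h/2/np.tan(np.radians(s["fovy"])/2)
    if n=="wrist":
        T=np.eye(4);T[:3,:3]=R.from_rotvec(o["ee_rot"]).as_matrix();T[:3,3]=o["eef_pos"]
        C=T@np.array(s["tool_from_camera"])
    else: C=np.linalg.inv(np.array(s["view"]))
    return s,f,C
def save(n,name):
    s,f,C=cam(n); cv2.imwrite(f"pics/{name}.png",s["image"])
    np.savez(f"pics/{name}.npz",f=f,C=C,cx=s["cx"],cy=s["cy"],k=[v for k,v in s.items() if 'dist' in k] or 0)
    return s
def pt(name,u,v,z):
    d=np.load(f"pics/{name}.npz"); r=d["C"][:3,:3]@np.array([(u-d["cx"])/d["f"],-(v-d["cy"])/d["f"],-1])
    c=d["C"][:3,3]; return (c+r*(z-c[2])/r[2]).round(4)
def proj(name,p):
    d=np.load(f"pics/{name}.npz"); q=np.linalg.inv(d["C"])@np.append(p,1)
    return (d["cx"]+d["f"]*q[0]/-q[2], d["cy"]-d["f"]*q[1]/-q[2])
E
python3 - <<'E'
from h import *
for n in("scene","side","wrist"):
    s=save(n,n+"0"); print(n,{k:(np.round(v,3).tolist() if k!="image" else v.shape) for k,v in s.items()})
print(get_obs(),grasp_offset)
E
```

```text
scene {'image': (480, 640, 3), 'fovy': 56.537, 'cx': 322.608, 'cy': 243.315, 'view': [[-0.553, 0.833, -0.008, 0.366], [-0.544, -0.354, 0.761, 0.18], [0.631, 0.425, 0.648, -1.448], [0.0, 0.0, 0.0, 1.0]]}
side {'image': (480, 640, 3), 'fovy': 53.544, 'cx': 320.611, 'cy': 248.132, 'view': [[0.998, -0.067, -0.009, -0.547], [0.047, 0.581, 0.812, -0.074], [-0.049, -0.811, 0.583, -1.387], [0.0, 0.0, 0.0, 1.0]]}
wrist {'image': (480, 640, 3), 'fovy': 66.382, 'cx': 317.609, 'cy': 241.059, 'tool_from_camera': [[-0.0, 0.959, 0.282, 0.071], [1.0, 0.0, -0.0, 0.0], [-0.0, 0.282, -0.959, -0.168], [0.0, 0.0, 0.0, 1.0]]}
{'time': 0.15, 'joint_pos': array([-6.66072876e-02,  3.00377765e-01,  1.52141550e+00, -1.72613723e-05,
        1.32071707e+00, -6.66255651e-02]), 'qd': array([-5.43076596e-06, -2.99279913e-03, -2.59372687e-03,  4.60616493e-04,
       -1.15782886e-03, -7.25126685e-04]), 'joint_efforts': array([ 1.15317634e-03, -5.43663168e+01, -3.61884356e+01, -9.07762978e-05,
        3.16729136e-03,  4.75633647e-05]), 'eef_pos': array([5.49803458e-01, 1.63994697e-06, 2.05442579e-01]), 'ee_rot': array([-2.22093573e+00, -2.22098583e+00,  9.68739578e-04]), 'contact_force': array([ 0.82799894, -0.2901062 , -0.38337108]), 'ft_torque': array([0.06857036, 0.05846816, 0.05445697]), 'grasp_force': 0.0, 'grip_width': 1.0009155909536505} 0.0187
```

View pics/scene0.png

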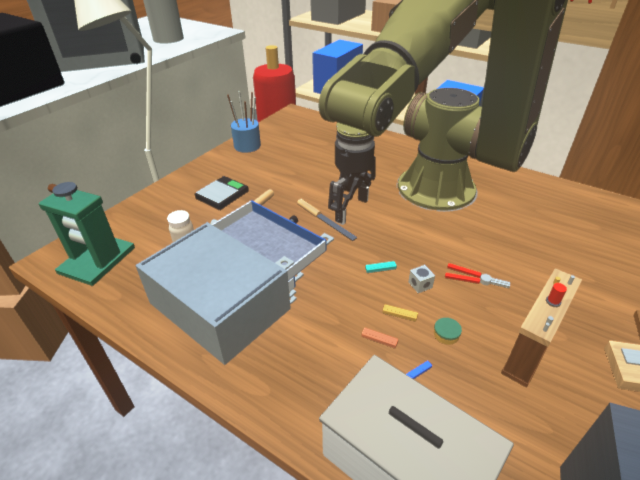

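View pics/side0.png

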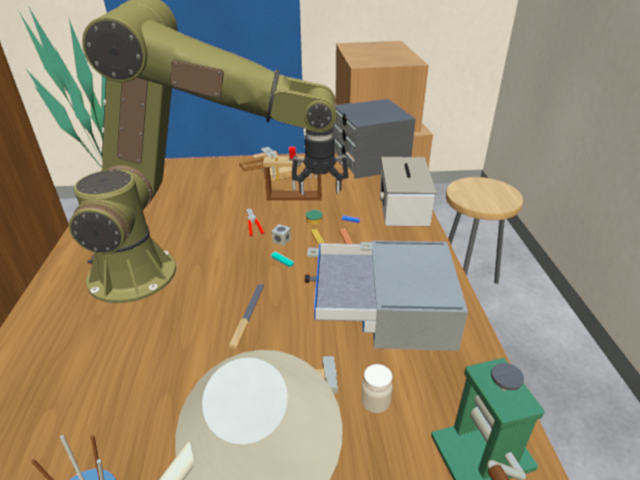

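```bash
python3 - <<'E'
from h import *
for n,c in {"cyan":(381,267),"brass":(400,312),"copper":(379,338),"blue":(420,370),"tin":(448,326),"dap":(423,277)}.items(): print(n,pt("scene0",*c,.014))
for n,c in {"cyan":(283,259),"brass":(317,238),"copper":(346,237),"blue":(350,219)}.items(): print(n,pt("side0",*c,.014))
for c in [(373,242),(444,242),(461,308),(376,310)]: print("chest",pt("side0",*c,.136))
for c in [(141,268),(217,226),(288,281),(213,330)]: print("chest s",pt("scene0",*c,.136))
print("knob",pt("scene0",293,219,.111),pt("side0",307,279,.111)); 
print("rodtop",pt("scene0",558,287,.192),pt("side0",292,149,.192))
a=cv2.imread("pics/scene0.png"); s=cv2.imread("pics/side0.png")
cv2.imwrite("pics/c1.png",np.vstack([cv2.resize(a[180:340,130:344],None,fx=2.8,fy=1.9,interpolation=3),cv2.resize(s[190:350,230:444],None,fx=2.8,fy=1.8,interpolation=3)]))
E
```

```text
cyan [0.4403 0.0332 0.014 ]
brass [0.5503 0.1408 0.014 ]
copper [0.6426 0.1353 0.014 ]
blue [0.6683 0.2436 0.014 ]
tin [0.5287 0.2487 0.014 ]
dap [0.4152 0.1382 0.014 ]
cyan [0.4373 0.0164 0.014 ]
brass [0.5447 0.1183 0.014 ]
copper [0.6365 0.1165 0.014 ]
blue [0.6616 0.2215 0.014 ]
chest [ 0.6832 -0.0902  0.136 ]
chest [ 0.8711 -0.1053  0.136 ]
chest [ 0.8379 -0.3595  0.136 ]
chest [ 0.6488 -0.3514  0.136 ]
chest s [ 0.8479 -0.3506  0.136 ]
chest s [ 0.6486 -0.3154  0.136 ]
chest s [ 0.7044 -0.0579  0.136 ]
chest s [ 0.8857 -0.0983  0.136 ]
knob [ 0.4996 -0.1977  0.111 ] [ 0.5016 -0.2009  0.111 ]
rodtop [0.4808 0.4154 0.192 ] [0.4789 0.4022 0.192 ]
```

View pics/c1.png

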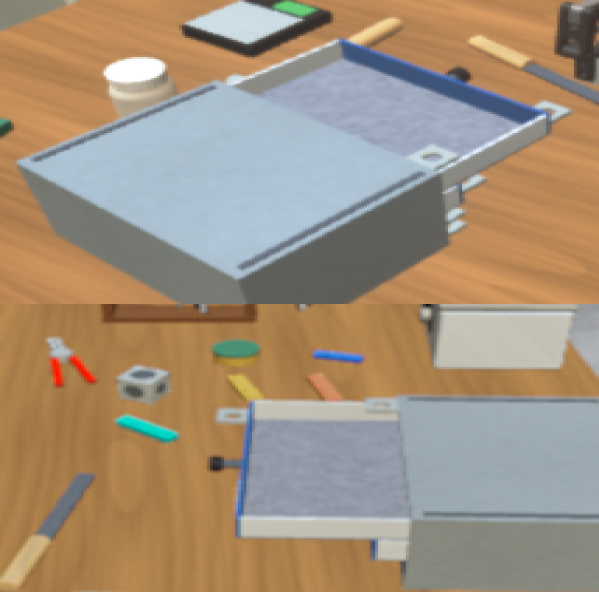

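View pics/wrist0.png

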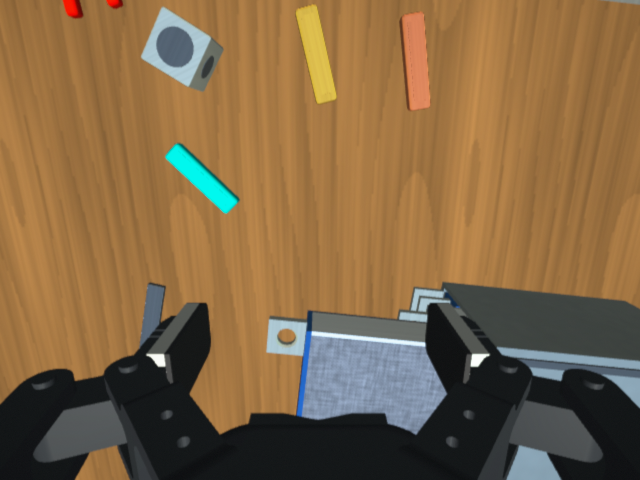

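Emit:
move_arm(moves=[[30,5,-20,0,0,0,85],[30,5,-20,0,0,0,85],[30,5,-20,0,0,0,85],[20,5,-20,0,0,0,85],[0,0,0,0,0,0,85],[0,0,0,0,0,0,85]])

```text
time: 0.65
eef_pos: [0.5701, 0.1108, 0.2861]
ee_rot: [2.219, 2.223, 0.001]
contact_force: [1.0, -1.0, 0.2]
grip_width: 0.996
grasp_force: 0.0
```

```bash
python3 - <<'E'
from h import *
save("wrist","w1"); print(get_obs()["eef_pos"])
for n,c in {"b1":(307,10),"b2":(326,100),"c1":(413,14),"c2":(420,106)}.items(): print(n,pt("wrist0",*c,.014))
print("eye",pt("wrist0",286,337,.114))
print("corner",pt("wrist0",444,284,.136),pt("wrist0",308,313,.128))
E
```

```text
[0.56977375 0.10992902 0.28507861]
b1 [0.5407 0.173  0.014 ]
b2 [0.5575 0.1004 0.014 ]
c1 [0.6322 0.1699 0.014 ]
c2 [0.6441 0.0952 0.014 ]
eye [ 0.5247 -0.0848  0.114 ]
corner [ 0.6381 -0.0298  0.136 ] [ 0.5428 -0.0563  0.128 ]
```

View pics/w1.png

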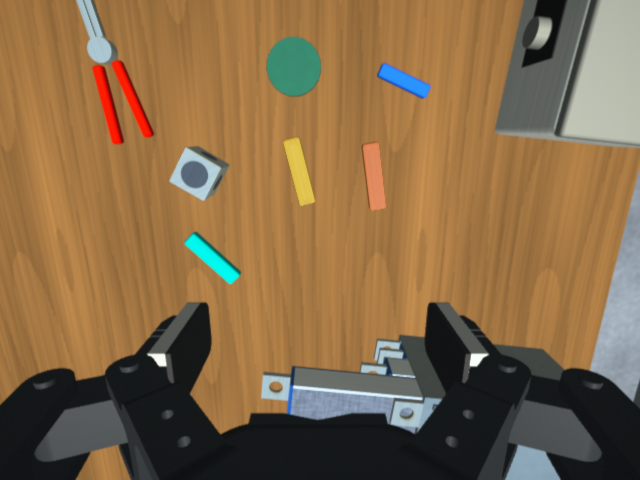

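```bash
python3 - <<'E'
from h import *
for n,c in {"b1":(292.5,139),"b2":(307.5,204),"c1":(371,143.5),"c2":(377.5,209),"tin":(294,66),"dap":(198,173)}.items(): print(n,pt("w1",*c,.014))
print("eye",pt("w1",276,387,.114),"top eye",pt("w1",407,413,.136))
s=cv2.imread("pics/w1.png")
# front corner of drawer
print(pt("w1",293,367,.128))
E
```

```text
b1 [0.5415 0.1755 0.014 ]
b2 [0.5584 0.0995 0.014 ]
c1 [0.6324 0.1706 0.014 ]
c2 [0.6436 0.0935 0.014 ]
tin [0.5445 0.2526 0.014 ]
dap [0.4289 0.1365 0.014 ]
eye [ 0.5253 -0.0843  0.114 ] top eye [ 0.6644 -0.0991  0.136 ]
[ 0.5454 -0.049   0.128 ]
```

Emit:
move_arm(moves=[[27.5,-20,20,0,0,0,50],[0,0,40,0,0,-6.3,50],[0,0,40,0,0,-6.2,50],[0,0,40,0,0,0,50],[0,0,40,0,0,0,50],[0,0,30,0,0,0,50],[0,0,15,0,0,0,50],[0,0,0,0,0,0,50]])

```text
time: 1.37
eef_pos: [0.5472, 0.1359, 0.0562]
ee_rot: [-1.965, -2.445, 0.01]
contact_force: [0.2, 0.2, 0.7]
grip_width: 0.588
grasp_force: 0.0
```

```bash
python3 - <<'E'
from h import *
save("wrist","w2"); print(get_obs()["eef_pos"],R.from_rotvec(get_obs()["ee_rot"]).as_matrix().round(3))
for p in [(.5415,.1755,.014),(.5584,.0995,.014)]: print(proj("w2",p))
E
```

```text
[0.54861941 0.13627919 0.05887098] [[-0.215  0.977 -0.004]
 [ 0.977  0.215 -0.001]
 [ 0.    -0.005 -1.   ]]
(np.float64(323.1737312783998), np.float64(190.06757601702324))
(np.float64(322.902311885638), np.float64(312.92223959718046))
```

View pics/w2.png

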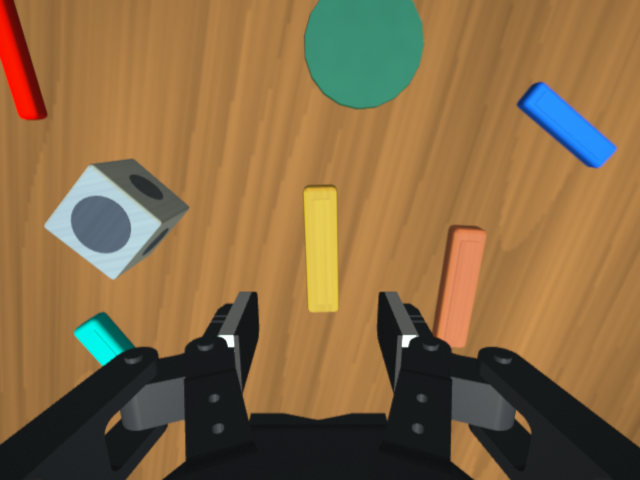

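Emit:
move_arm(moves=[[0,1,30,0,0,0,50],[0,0,20,0,0,0,50],[0,0,6,0,0,0,50],[0,0,0,0,0,0,10],[0,0,0,0,0,0,10],[0,0,0,0,0,0,10],[0,0,0,0,0,0,10],[0,0,0,0,0,0,10]])

```text
time: 2.08
eef_pos: [0.5515, 0.1378, 0.006]
ee_rot: [1.966, 2.449, 0.002]
contact_force: [-0.5, 0.1, 0.5]
grip_width: 0.121
grasp_force: 0.0
```

Emit:
move_arm(moves=[[0,0,-30,0,0,0,50],[0,0,-30,0,0,0,50],[0,0,0,0,0,0,50],[0,0,0,0,0,0,50]])

```text
time: 2.42
eef_pos: [0.552, 0.138, 0.067]
ee_rot: [1.965, 2.448, 0.005]
contact_force: [-0.9, -0.2, -0.7]
grip_width: 0.584
grasp_force: 0.0
```

```bash
python3 - <<'E'
from h import *
save("wrist","w3")
E
```

```text
(no output)
```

View pics/w3.png

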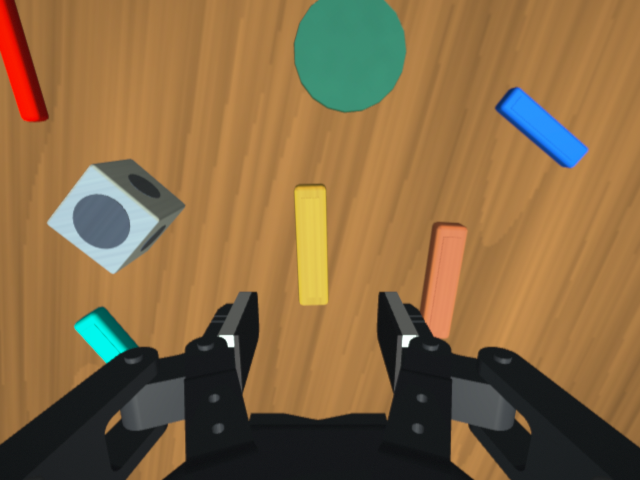

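Emit:
move_arm(moves=[[0,0,0,0,0,0,20],[0,0,0,0,0,0,20],[0,0,0,0,0,0,20],[0,0,0,0,0,0,20]])

```text
time: 2.8
eef_pos: [0.5507, 0.1377, 0.0643]
ee_rot: [-1.966, -2.45, 0.001]
contact_force: [-0.3, -0.2, -0.0]
grip_width: 0.236
grasp_force: 0.0
```

```bash
python3 - <<'E'
from h import *
o=get_obs();print(o["eef_pos"],o["grip_width"]); p=o["eef_pos"]
a=save("wrist","w4")["image"]; b=save("side","s4")["image"].copy();c=save("scene","sc4")["image"].copy()
for n,im in(("s4",b),("sc4",c)):
    for z in (p[2],.014): u,v=proj(n,[p[0],p[1],z]); print(n,u,v)
print("w tcp",proj("w4",p))
def crop(im,n,w=50):
    u,v=map(int,proj(n,p)); k=im[v-w:v+w,u-w:u+w]; return cv2.resize(k,(300,300),interpolation=3)
cv2.imwrite("pics/c4.png",np.vstack([np.hstack([crop(b,"s4"),crop(c,"sc4")]),cv2.resize(a[180:420,80:560],(600,300))]))
E
```

```text
[0.55069834 0.13765927 0.06426753] 0.2360451432951474
s4 318.3195066075825 221.17337872245446
s4 318.5112773137797 234.4953530355337
sc4 400.9910218041705 296.67935370981195
sc4 398.68894219043233 311.538171966935
w tcp (np.float64(317.5509987800376), np.float64(283.4906440645135))
```

View pics/c4.png

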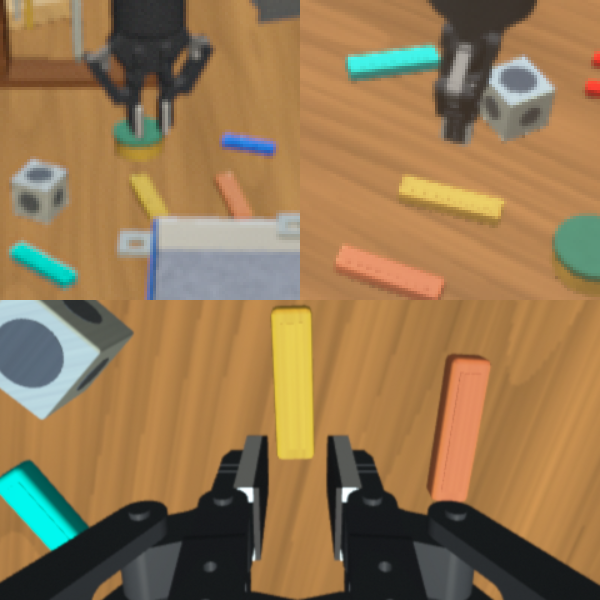

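Emit:
move_arm(moves=[[0,0,20,0,0,0,40],[0,0,20,0,0,0,40],[0,0,15,0,0,0,40],[0,0,10,0,0,0,40],[0,0,0,0,0,0,40],[0,0,0,0,0,0,40]])

```text
time: 3.45
eef_pos: [0.551, 0.1377, -0.0]
ee_rot: [-1.966, -2.45, 0.0]
contact_force: [0.8, -0.7, 0.1]
grip_width: 0.477
grasp_force: 0.0
```

Emit:
move_arm(moves=[[0,0,4,0,0,0,40],[0,0,0,0,0,0,40],[0,0,0,0,0,0,40]])

```text
time: 3.7
eef_pos: [0.5512, 0.1378, -0.0036]
ee_rot: [1.966, 2.45, 0.001]
contact_force: [0.0, 0.2, -0.7]
grip_width: 0.47
grasp_force: 0.0
```

Emit:
move_arm(moves=[[0,0,4,0,0,0,40],[0,0,0,0,0,0,40],[0,0,0,0,0,0,40]])

```text
time: 3.95
eef_pos: [0.5509, 0.1377, -0.0082]
ee_rot: [-1.966, -2.45, 0.0]
contact_force: [-0.1, 0.2, -0.0]
grip_width: 0.467
grasp_force: 0.0
```

Emit:
move_arm(moves=[[0,0,4,0,0,0,40],[0,0,0,0,0,0,40],[0,0,0,0,0,0,40]])

```text
time: 4.2
eef_pos: [0.5508, 0.1377, -0.0124]
ee_rot: [-1.966, -2.45, 0.001]
contact_force: [0.2, -0.7, -0.2]
grip_width: 0.469
grasp_force: 0.0
```

Emit:
move_arm(moves=[[0,0,0,0,0,0,10],[0,0,0,0,0,0,10],[0,0,0,0,0,0,10],[0,0,0,0,0,0,10],[0,0,0,0,0,0,10]])

```text
time: 4.62
eef_pos: [0.5522, 0.1379, -0.011]
ee_rot: [1.965, 2.448, 0.004]
contact_force: [1.5, 0.5, 7.2]
grip_width: 0.118
grasp_force: 3.6
```

Emit:
move_arm(moves=[[0,0,0,0,0,0,40],[0,0,0,0,0,0,40],[0,0,0,0,0,0,40],[0,0,4,0,0,0,40],[0,0,0,0,0,0,40]])

```text
time: 5.03
eef_pos: [0.5504, 0.1376, -0.0171]
ee_rot: [-1.966, -2.449, 0.002]
contact_force: [0.5, -0.3, -0.1]
grip_width: 0.472
grasp_force: 0.0
```

Emit:
move_arm(moves=[[0,0,4,0,0,0,40],[0,0,0,0,0,0,40],[0,0,0,0,0,0,40]])

```text
time: 5.28
eef_pos: [0.5507, 0.1377, -0.0205]
ee_rot: [-1.966, -2.45, 0.001]
contact_force: [-1.1, -0.4, 0.0]
grip_width: 0.468
grasp_force: 0.0
```

```bash
python3 - <<'E'
from h import *
a=save("wrist","w5")["image"]; b=save("side","s5")["image"]; c=save("scene","sc5")["image"]
p=[.551,.138,.014]
def crop(im,n,w=40):
    u,v=map(int,proj(n,p)); k=im[v-w:v+w,u-w:u+w]; return cv2.resize(k,(300,300),interpolation=3)
cv2.imwrite("pics/c5.png",np.vstack([np.hstack([crop(b,"s5"),crop(c,"sc5")]),cv2.resize(a[180:420,80:560],(600,300))]))
E
```

```text
(no output)
```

View pics/c5.png

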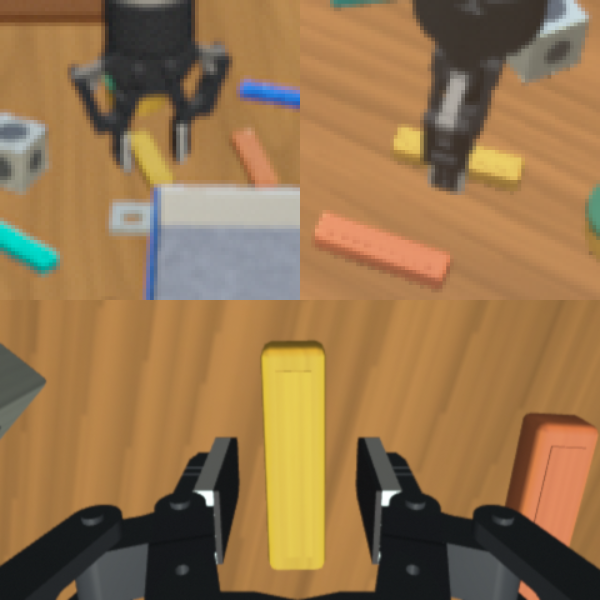

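Emit:
move_arm(moves=[[0,0,4,0,0,0,40],[0,0,0,0,0,0,40],[0,0,0,0,0,0,40]])

```text
time: 5.68
eef_pos: [0.5508, 0.1377, -0.0244]
ee_rot: [-1.966, -2.45, 0.001]
contact_force: [-0.3, 0.7, -0.4]
grip_width: 0.471
grasp_force: 0.0
```

Emit:
move_arm(moves=[[0,0,0,0,0,0,12],[0,0,0,0,0,0,12],[0,0,0,0,0,0,12],[0,0,0,0,0,0,12],[0,0,0,0,0,0,12]])

```text
time: 6.1
eef_pos: [0.5512, 0.1378, -0.0239]
ee_rot: [1.966, 2.45, 0.001]
contact_force: [-0.1, -0.3, 2.5]
grip_width: 0.216
grasp_force: 59.7
```

Emit:
move_arm(moves=[[0,0,-20,0,0,0,12],[0,0,-35,0,0,0,12],[0,0,-40,0,0,0,12],[0,0,-40,0,0,6.2,12],[0,0,-40,0,0,6.2,12],[0,0,-20,0,0,6.3,12],[-20,6,0,0,0,0,12]])

```text
time: 6.68
eef_pos: [0.556, 0.1195, 0.176]
ee_rot: [2.342, 2.089, 0.01]
contact_force: [1.0, -0.1, -2.7]
grip_width: 0.214
grasp_force: 59.4
```

Emit:
move_arm(moves=[[-37,11,0,0,0,0,12],[-37,11,0,0,0,0,12],[-37,11,0,0,0,0,12],[-37,11,0,0,0,0,12],[-37,11,0,0,0,0,12],[-37,11,0,0,0,0,12],[-33,12,0,0,0,0,12],[0,0,0,0,0,0,12]])

```text
time: 7.35
eef_pos: [0.6047, -0.1504, 0.1698]
ee_rot: [-2.343, -2.092, 0.002]
contact_force: [-1.1, 0.6, -3.7]
grip_width: 0.219
grasp_force: 59.5
```

```bash
python3 - <<'E'
from h import *
o=get_obs();print(o["eef_pos"],R.from_rotvec(o["ee_rot"]).as_matrix()[:2,0],o["grip_width"],o["grasp_force"])
save("wrist","w6"); cv2.imwrite("pics/w6.png",cv2.imread("pics/w6.png"))
E
```

```text
[ 0.60470193 -0.15042056  0.16981386] [0.11275306 0.99362262] 0.21892163203696716 59.45410072803497
```

View pics/w6.png

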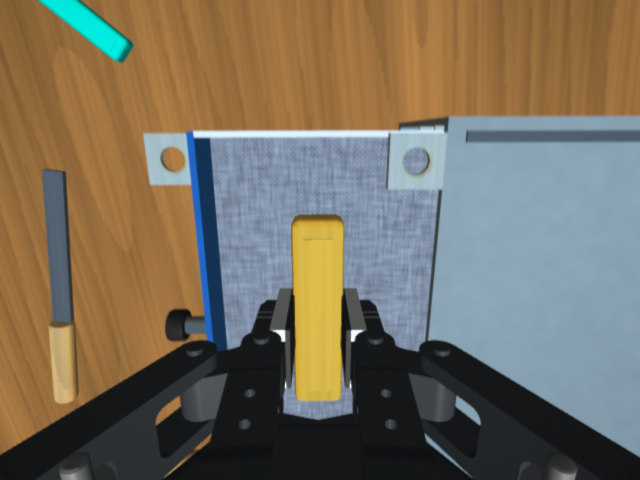

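Emit:
move_arm(moves=[[0,0,30,0,0,0,12],[0,0,30,0,0,0,12],[0,0,25,0,0,0,12],[0,0,8,0,0,0,12],[0,0,2,0,0,0,12],[0,0,0,0,0,0,12]])

```text
time: 7.9
eef_pos: [0.6051, -0.1443, 0.0765]
ee_rot: [2.338, 2.099, 0.0]
contact_force: [-0.7, 0.2, -2.2]
grip_width: 0.212
grasp_force: 59.4
```

```bash
python3 - <<'E'
from h import *
print("eye_top",pt("w6",416,160,.136),"drawer eye",pt("w6",173,158.5,.114),"copper chk")
print("front edge top",pt("w6",192,134,.128),"chest corner",pt("w6",449,118,.136),pt("w6",427,350,.136))
print(pt("w6",178,325,.111))
E
```

```text
eye_top [ 0.6639 -0.0994  0.136 ] drawer eye [ 0.5257 -0.0844  0.114 ] copper chk
front edge top [ 0.5444 -0.0724  0.128 ] chest corner [ 0.6818 -0.0799  0.136 ] [ 0.6664 -0.2171  0.136 ]
[ 0.5028 -0.1951  0.111 ]
```

Emit:
move_arm(moves=[[0,0,2.5,0,0,0,12],[0,0,0,0,0,0,12],[0,0,0,0,0,0,45],[0,0,0,0,0,0,45],[0,0,0,0,0,0,45],[0,0,-30,0,0,0,45],[0,0,-35,0,0,0,45],[0,0,-35,0,0,0,45]])

```text
time: 8.57
eef_pos: [0.6044, -0.1447, 0.1747]
ee_rot: [-2.338, -2.097, 0.001]
contact_force: [0.2, -1.2, 0.5]
grip_width: 0.529
grasp_force: 0.0
```

Emit:
move_arm(moves=[[40,0.5,0,0,0,0,45],[40,0.5,0,0,0,0,45],[40,0.5,0,0,0,0,45],[40,0.5,0,0,0,0,45],[40,0.5,0,0,0,0,45],[40,0,0,0,0,0,45],[39,0,0,0,0,-5,45],[0,0,20,0,0,-5,45]])

```text
time: 9.23
eef_pos: [0.6387, 0.1391, 0.1572]
ee_rot: [2.134, 2.301, 0.01]
contact_force: [-0.4, 0.2, 0.3]
grip_width: 0.525
grasp_force: 0.0
```

Emit:
move_arm(moves=[[0,0,35,0,0,-4.9,45],[0,0,35,0,0,0,45],[0,0,25,0,0,0,45],[0,0,0,0,0,0,45],[0,0,0,0,0,0,45]])

```text
time: 9.65
eef_pos: [0.6373, 0.1323, 0.0584]
ee_rot: [-2.046, -2.383, 0.001]
contact_force: [-0.1, 0.5, 1.1]
grip_width: 0.529
grasp_force: 0.0
```

```bash
cat >> h.py <<'E'
def colorbar(name,lo,hi,z):
    im=cv2.imread(f"pics/{name}.png"); m=cv2.inRange(cv2.cvtColor(im,cv2.COLOR_BGR2HSV),lo,hi)
    cs=cv2.findContours(m,0,2)[0]
    for c in sorted(cs,key=cv2.contourArea)[-2:]:
        if cv2.contourArea(c)<200: continue
        b=cv2.boxPoints(cv2.minAreaRect(c)); P=np.array([pt(name,*q,z)[:2] for q in b])
        e=[P[1]-P[0],P[2]-P[1]]; e.sort(key=np.linalg.norm); L=e[1]*np.sign(e[1][1])
        print("centre",P.mean(0).round(4),"len",np.linalg.norm(L).round(4),"w",np.linalg.norm(e[0]).round(4),"ang from +y",np.degrees(np.arctan2(-L[0],L[1])).round(1),b.mean(0))
E
python3 - <<'E'
from h import *
o=get_obs();print(o["eef_pos"],R.from_rotvec(o["ee_rot"]).as_matrix()[:2,0])
save("wrist","w7"); h=cv2.cvtColor(cv2.imread("pics/w7.png"),cv2.COLOR_BGR2HSV)
colorbar("w7",(3,120,150),(11,200,255),.012)
print(h[200:320:20,317])
E
```

```text
[0.63726073 0.13228211 0.05840905] [-0.15111194  0.98851666]
centre [0.6382 0.1323] len 0.0789 w 0.0187 ang from +y 9.5 [319. 251.]
[[ 10 146 227]
 [ 10 145 229]
 [ 10 145 229]
 [ 10 145 229]
 [ 10 144 230]
 [ 10 145 230]]
```

Aligned. Descend to -0.024 and grip.

Emit:
move_arm(moves=[[0,1,25,0,0,0,40],[0,0,25,0,0,0,40],[0,0,20,0,0,0,40],[0,0,10,0,0,0,40],[0,0,2,0,0,0,40],[0,0,0,0,0,0,40],[0,0,0,0,0,0,12],[0,0,0,0,0,0,12]])

```text
time: 10.37
eef_pos: [0.6396, 0.1327, -0.0213]
ee_rot: [2.045, 2.382, 0.004]
contact_force: [-3.8, -0.8, 3.6]
grip_width: 0.209
grasp_force: 60.1
```

Emit:
move_arm(moves=[[0,0,0,0,0,0,12],[0,0,0,0,0,0,12],[0,0,0,0,0,0,12]])

```text
time: 10.62
eef_pos: [0.6396, 0.1327, -0.0213]
ee_rot: [2.045, 2.382, 0.004]
contact_force: [0.4, -0.5, 6.8]
grip_width: 0.209
grasp_force: 60.2
```

Emit:
move_arm(moves=[[0,0,-20,0,0,0,12],[0,0,-35,0,0,0,12],[0,0,-40,0,0,5,12],[0,0,-40,0,0,5,12],[0,0,-40,0,0,5.1,12],[0,0,-20,0,0,0,12],[-20,0,0,0,0,0,12],[-38,0,0,0,0,0,12]])

```text
time: 11.28
eef_pos: [0.6324, 0.0772, 0.174]
ee_rot: [2.336, 2.097, 0.006]
contact_force: [0.8, -0.2, -3.1]
grip_width: 0.211
grasp_force: 59.2
```

Emit:
move_arm(moves=[[-38,-1,0,0,0,0,12],[-38,-1,0,0,0,0,12],[-38,-1,0,0,0,0,12],[-38,-1,0,0,0,0,12],[-38,-1,0,0,0,0,12],[-38,0,0,0,0,0,12],[-38,0,0,0,0,0,12],[-38,0,0,0,0,0,12]])

```text
time: 11.95
eef_pos: [0.5925, -0.2285, 0.1724]
ee_rot: [2.341, 2.093, 0.001]
contact_force: [0.9, 0.1, -2.7]
grip_width: 0.211
grasp_force: 59.2
```

Emit:
move_arm(moves=[[-30,0,0,0,0,0,12],[-8,0,0,0,0,0,12],[0,0,0,0,0,0,12],[0,0,0,0,0,0,12]])

```text
time: 12.28
eef_pos: [0.5888, -0.264, 0.1717]
ee_rot: [2.342, 2.093, 0.0]
contact_force: [0.8, 0.3, -2.7]
grip_width: 0.215
grasp_force: 59.2
```

```bash
python3 - <<'E'
from h import *
o=get_obs();print(o["eef_pos"],R.from_rotvec(o["ee_rot"]).as_matrix()[:2,0],o["grasp_force"])
save("wrist","w8")
colorbar("w8",(15,130,120),(28,255,255),.110)
E
```

```text
[ 0.58882419 -0.26402149  0.17169861] [0.11190999 0.99371833] 59.23955798149109
centre [ 0.7642 -0.4188] len 0.1006 w 0.0794 ang from +y 83.6 [570. 414.]
centre [ 0.4472 -0.2624] len 0.3116 w 0.1152 ang from +y -11.1 [105.5 226.5]
```

View pics/w8.png

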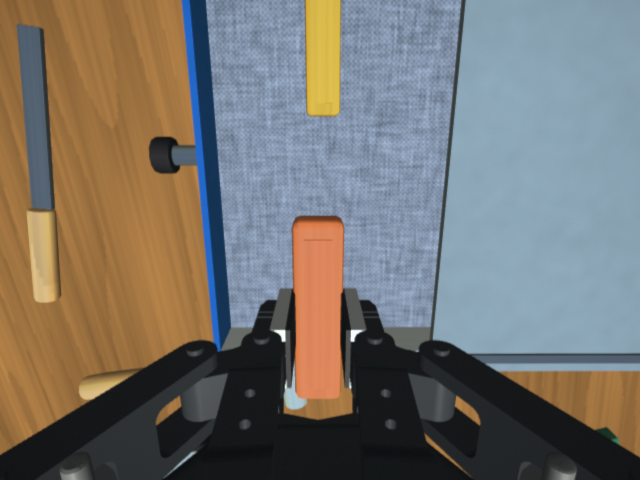

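Emit:
move_arm(moves=[[0,0,30,0,0,0,12],[0,0,30,0,0,0,12],[0,0,25,0,0,0,12],[0,0,8,0,0,0,12],[0,0,2,0,0,0,12],[0,0,0,0,0,0,12],[0,0,0,0,0,0,12]])

```text
time: 12.92
eef_pos: [0.5894, -0.2638, 0.0774]
ee_rot: [2.34, 2.095, 0.001]
contact_force: [0.5, -0.4, -2.9]
grip_width: 0.211
grasp_force: 59.3
```

Emit:
move_arm(moves=[[0,0,0,0,0,0,45],[0,0,0,0,0,0,45],[0,0,0,0,0,0,45],[0,0,-25,0,0,0,45],[0,0,-35,0,0,0,45],[0,0,-35,0,0,0,45],[0,0,-30,0,0,0,20]])

```text
time: 13.5
eef_pos: [0.5889, -0.2645, 0.2043]
ee_rot: [2.341, 2.093, 0.001]
contact_force: [-0.0, 1.0, 0.0]
grip_width: 0.406
grasp_force: 0.0
```

Emit:
move_arm(moves=[[20,-40,0,0,0,0,0],[20,-40,0,0,0,0,0],[20,-40,0,0,0,0,0],[0,-18,20,0,0,0,0],[0,0,35,0,0,0,0],[0,0,35,0,0,0,0],[0,0,35,0,0,0,0],[0,0,0,0,0,0,0]])

```text
time: 14.17
eef_pos: [0.4633, -0.1931, 0.0713]
ee_rot: [-2.336, -2.088, 0.005]
contact_force: [-0.1, 0.5, -1.3]
grip_width: 0.002
grasp_force: 0.0
```

```bash
python3 - <<'E'
from h import *
o=get_obs();print(o["eef_pos"],R.from_rotvec(o["ee_rot"]).as_matrix()[:2,0],o["grip_width"])
a=save("wrist","w9")["image"]; b=save("side","s9")["image"]; c=save("scene","sc9")["image"]
p=[.49,-.19,.111]
def crop(im,n,w=50):
    u,v=map(int,proj(n,p)); print(n,u,v); k=im[v-w:v+w,u-w:u+w]; return cv2.resize(k,(300,300),interpolation=3)
cv2.imwrite("pics/c9.png",np.vstack([np.hstack([crop(b,"s9"),crop(c,"sc9")]),cv2.resize(a[180:420,80:560],(600,300))]))
E
```

```text
[ 0.46326877 -0.19311474  0.07134145] [0.11173208 0.99373402] 0.0022676850235510415
s9 302 276
sc9 297 218
```

View pics/c9.png

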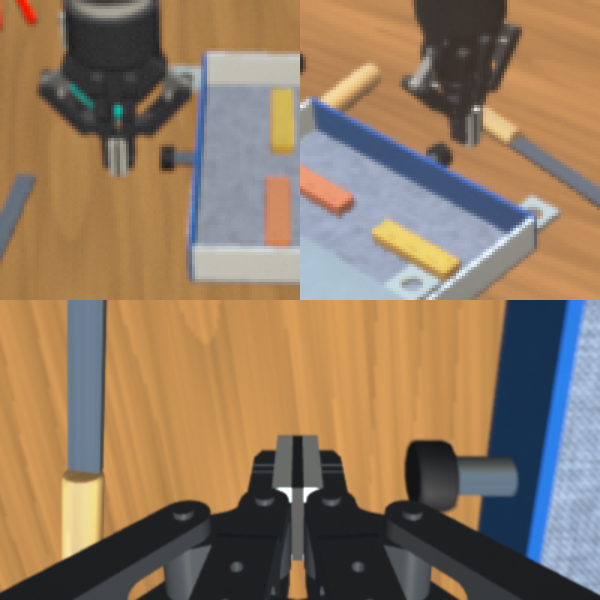

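Emit:
move_arm(moves=[[0,10,-4,0,0,0,0],[0,8,0,0,0,0,0],[0,8,0,0,0,0,0],[0,12,0,0,0,0,0],[0,14,0,0,0,0,0],[0,14,0,0,0,0,0],[0,14,0,0,0,0,0],[0,10,0,0,0,0,0]])

```text
time: 14.98
eef_pos: [0.557, -0.2047, 0.0814]
ee_rot: [2.341, 2.093, 0.001]
contact_force: [-5.0, 0.6, 3.0]
grip_width: 0.002
grasp_force: 2.1
```

Emit:
move_arm(moves=[[0,12,0,0,0,0,0],[0,12,0,0,0,0,0],[0,10,0,0,0,0,0],[0,8,0,0,0,0,0],[0,6,0,0,0,0,0],[0,4,0,0,0,0,0],[0,0,0,0,0,0,0]])

```text
time: 15.57
eef_pos: [0.608, -0.2103, 0.0808]
ee_rot: [2.341, 2.094, 0.001]
contact_force: [-0.2, -0.1, 0.3]
grip_width: -0.002
grasp_force: 0.0
```

Emit:
move_arm(moves=[[0,4,0,0,0,0,0],[0,4,0,0,0,0,0],[0,2,0,0,0,0,0],[0,0,0,0,0,0,0]])

```text
time: 15.9
eef_pos: [0.6175, -0.2114, 0.0804]
ee_rot: [2.342, 2.094, 0.0]
contact_force: [-0.3, 1.4, 0.5]
grip_width: 0.002
grasp_force: 0.0
```

Emit:
move_arm(moves=[[0,3,0,0,0,0,0],[0,3,0,0,0,0,0],[0,0,0,0,0,0,0]])

```text
time: 16.15
eef_pos: [0.6231, -0.2121, 0.0803]
ee_rot: [-2.341, -2.094, 0.001]
contact_force: [-3.3, 1.2, 2.0]
grip_width: -0.001
grasp_force: 1.8
```

Emit:
move_arm(moves=[[0,2,0,0,0,0,0],[0,2,0,0,0,0,0],[0,0,0,0,0,0,0]])

```text
time: 16.4
eef_pos: [0.6236, -0.2121, 0.0802]
ee_rot: [-2.336, -2.088, 0.009]
contact_force: [-36.4, 6.5, 16.6]
grip_width: -0.001
grasp_force: 18.8
```

Emit:
move_arm(moves=[[0,2,0,0,0,0,0],[0,2,0,0,0,0,0],[0,0,0,0,0,0,0]])

```text
time: 16.65
eef_pos: [0.624, -0.2121, 0.08]
ee_rot: [-2.33, -2.083, 0.018]
contact_force: [-70.2, 12.8, 31.6]
grip_width: 0.001
grasp_force: 36.6
```

Emit:
move_arm(moves=[[0,-10,0,0,0,0,0],[0,-25,0,0,0,0,0],[0,-35,0,0,0,0,0],[0,-35,0,0,0,0,0],[0,0,0,0,0,-7,0],[0,0,0,0,0,-7,0],[0,0,0,0,0,-7,0],[0,0,0,0,0,-7,0]])

```text
time: 17.32
eef_pos: [0.527, -0.2014, 0.0808]
ee_rot: [1.757, 2.603, 0.0]
contact_force: [-0.4, 0.3, 0.7]
grip_width: -0.002
grasp_force: 0.0
```

Emit:
move_arm(moves=[[0,0,0,0,0,-7,0],[0,0,0,0,0,-7,0],[0,0,0,0,0,-7,0],[0,0,0,0,0,-7,0],[0,0,0,0,0,-7,0],[0,0,0,0,0,-7,0],[0,0,0,0,0,-7,0],[0,0,0,0,0,-7,0]])

```text
time: 17.98
eef_pos: [0.5271, -0.2014, 0.0806]
ee_rot: [0.33, 3.123, -0.0]
contact_force: [1.0, 0.4, -0.5]
grip_width: -0.003
grasp_force: 0.0
```

Emit:
move_arm(moves=[[0,0,0,0,0,-6,0],[0,0,0,0,0,0,0],[0,0,0,0,0,0,0]])

```text
time: 18.23
eef_pos: [0.527, -0.2013, 0.0805]
ee_rot: [0.181, 3.136, -0.0]
contact_force: [0.9, 1.2, -0.5]
grip_width: -0.0
grasp_force: 0.0
```

```bash
python3 - <<'E'
from h import *
o=get_obs();print(o["eef_pos"],R.from_rotvec(o["ee_rot"]).as_matrix().round(3),o["joint_pos"])
a=save("wrist","w10")["image"]; b=save("side","s10")["image"]
cv2.imwrite("pics/c10.png",np.hstack([a[0:400,120:520],cv2.resize(b[210:330,280:400],(400,400),interpolation=3)]))
E
```

```text
[ 0.52695411 -0.20127949  0.08048572] [[-0.993  0.115  0.001]
 [ 0.115  0.993 -0.   ]
 [-0.001 -0.    -1.   ]] [-4.29823079e-01  4.62836449e-01  1.60701685e+00  6.75894943e-05
  1.07117905e+00 -1.88555694e+00]
```

View pics/c10.png

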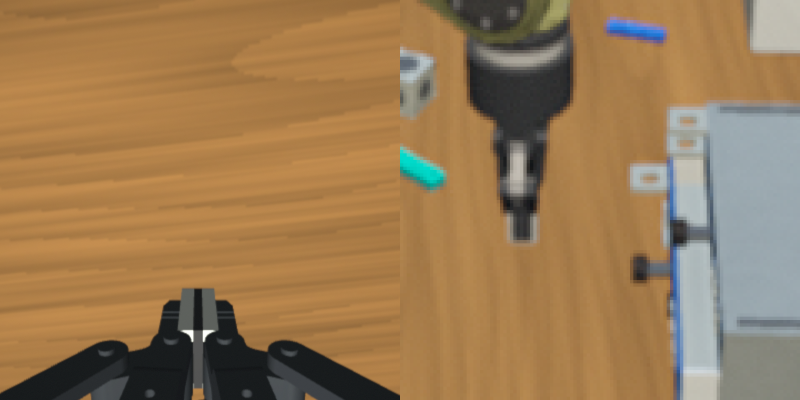

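Emit:
move_arm(moves=[[0,4.5,18,0,0,0,0],[0,0,18,0,0,0,0],[0,0,0,0,-5,0,0],[0,0,0,0,-5,0,0],[-13.8,0,2.4,0,0,0,0],[-13.8,0,2.4,0,0,0,0],[-9.85,0,1.7,0,0,0,0],[-9.85,0,1.7,0,0,0,0]])

```text
time: 19.0
eef_pos: [0.5755, -0.2022, 0.0447]
ee_rot: [0.17, 2.962, -0.014]
contact_force: [0.1, 0.1, 0.3]
grip_width: -0.002
grasp_force: 0.0
```

Emit:
move_arm(moves=[[-9.85,0,1.7,0,0,0,0],[-9.85,0,1.7,0,0,0,0],[-9.85,0,1.7,0,0,0,0],[-6,0,1,0,0,0,0]])

```text
time: 19.33
eef_pos: [0.6112, -0.2062, 0.0445]
ee_rot: [0.169, 2.963, -0.014]
contact_force: [-4.3, 0.5, 1.4]
grip_width: 0.002
grasp_force: 1.5
```

Emit:
move_arm(moves=[[-6,0,1,0,0,0,0],[-4,0,0.7,0,0,0,0],[-3,0,0.5,0,0,0,0],[0,0,0,0,0,0,0]])

```text
time: 19.67
eef_pos: [0.6241, -0.2076, 0.0447]
ee_rot: [0.166, 2.962, -0.014]
contact_force: [-0.0, 0.0, 0.1]
grip_width: 0.005
grasp_force: 0.0
```

Emit:
move_arm(moves=[[-3,0,0.5,0,0,0,0],[-3,0,0.5,0,0,0,0],[0,0,0,0,0,0,0]])

```text
time: 19.92
eef_pos: [0.6302, -0.2083, 0.0448]
ee_rot: [0.166, 2.963, -0.014]
contact_force: [-0.6, -0.4, -0.6]
grip_width: 0.0
grasp_force: 0.2
```

Emit:
move_arm(moves=[[-2,0,0.3,0,0,0,0],[-2,0,0.3,0,0,0,0],[0,0,0,0,0,0,0]])

```text
time: 20.17
eef_pos: [0.6317, -0.2084, 0.0446]
ee_rot: [0.166, 2.969, -0.013]
contact_force: [-23.9, 3.0, 11.1]
grip_width: -0.001
grasp_force: 12.2
```

Emit:
move_arm(moves=[[-2,0,0.3,0,0,0,0],[0,0,0,0,0,0,0]])

```text
time: 20.33
eef_pos: [0.6318, -0.2085, 0.0445]
ee_rot: [0.166, 2.973, -0.011]
contact_force: [-43.3, 6.6, 20.9]
grip_width: -0.003
grasp_force: 21.7
```

Emit:
move_arm(moves=[[10,0,-1.7,0,0,0,0],[25,0,-4.4,0,0,0,0],[30,0,-5.2,0,0,0,0],[30,0,-5.2,0,5,0,0],[0,0,-35,0,5,0,0],[0,0,-40,0,0,0,0],[0,0,-40,0,0,0,0],[0,0,-40,0,0,0,0]])

```text
time: 21.0
eef_pos: [0.5371, -0.1978, 0.2019]
ee_rot: [0.175, 3.136, -0.0]
contact_force: [0.1, -0.3, -0.1]
grip_width: -0.0
grasp_force: 0.0
```

Emit:
move_arm(moves=[[8,38,-20,0,0,0,0],[8,38,-20,0,0,0,0],[8,38,-10,0,0,0,0],[8,38,0,0,0,0,0],[8,38,0,0,0,0,0],[8,38,0,0,0,0,0],[8,38,0,0,0,0,0],[8,38,0,0,0,0,0]])

```text
time: 21.67
eef_pos: [0.5074, 0.1097, 0.2483]
ee_rot: [0.176, 3.135, 0.001]
contact_force: [0.2, 0.3, -0.4]
grip_width: -0.004
grasp_force: 0.0
```

Emit:
move_arm(moves=[[8,38,0,0,0,0,50],[8,38,0,0,0,0,50],[8,38,0,0,0,0,50],[8,38,0,0,0,0,50],[8,38,0,0,0,0,50],[0,38,0,0,0,0,50],[0,20,0,0,0,0,50],[0,0,0,0,0,0,50]])

```text
time: 22.33
eef_pos: [0.4951, 0.3624, 0.2472]
ee_rot: [-0.17, -3.137, -0.001]
contact_force: [-0.2, -0.8, 0.5]
grip_width: 0.587
grasp_force: 0.0
```

```bash
python3 - <<'E'
from h import *
o=get_obs();print(o["eef_pos"],R.from_rotvec(o["ee_rot"]).as_matrix().round(3))
a=save("wrist","w11")["image"]; b=save("scene","sc11")["image"]; c=save("side","s11")["image"]
# red grip blob
h=cv2.cvtColor(a,cv2.COLOR_BGR2HSV); m=cv2.inRange(h,(0,170,90),(4,255,255))|cv2.inRange(h,(174,170,90),(180,255,255))
for k in sorted(cv2.findContours(m,0,2)[0],key=cv2.contourArea)[-4:]: 
    (u,v),r=cv2.minEnclosingCircle(k); print(cv2.contourArea(k),u,v,r,pt("w11",u,v,.192),cv2.boundingRect(k))
cv2.imwrite("pics/c11.png",np.hstack([cv2.resize(a,(440,330)),np.vstack([cv2.resize(b[230:313,220:330],(220,165),interpolation=3),cv2.resize(c[230:313,300:410],(220,165),interpolation=3)])]))
E
```

```text
[0.49505421 0.36244243 0.24720892] [[-0.994  0.108 -0.   ]
 [ 0.108  0.994  0.001]
 [ 0.     0.001 -1.   ]]
866.0 164.5 85.0 39.87803649902344 [0.3887 0.2868 0.192 ] (128, 63, 74, 44)
927.5 151.0 53.0 41.23115539550781 [0.3719 0.2831 0.192 ] (111, 40, 81, 30)
1322.5 397.5 213.5 23.505416870117188 [0.4768 0.4138 0.192 ] (376, 193, 44, 43)
```

View pics/c11.png

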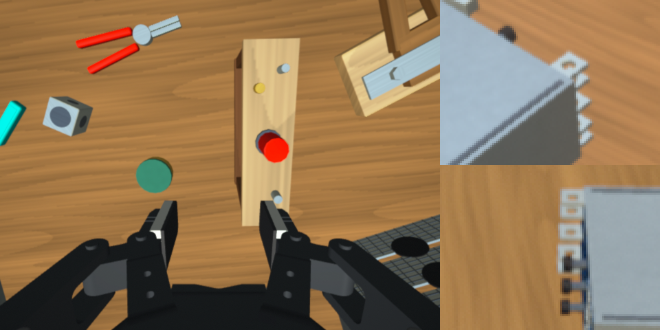

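Emit:
move_arm(moves=[[12,25,0,0,0,0,50],[11.5,24,0,0,0,0,50],[0,0,0,0,0,0,50],[0,0,30,0,0,0,50],[0,0,20,0,0,0,50],[0,0,0,0,0,0,50]])

```text
time: 22.98
eef_pos: [0.4769, 0.408, 0.1939]
ee_rot: [-0.177, -3.132, 0.006]
contact_force: [-0.6, 0.8, -0.9]
grip_width: 0.586
grasp_force: 0.0
```

```bash
cat >> h.py <<'E'
def red(name,z):
    h=cv2.cvtColor(cv2.imread(f"pics/{name}.png"),cv2.COLOR_BGR2HSV); m=cv2.inRange(h,(0,170,200),(4,255,255))|cv2.inRange(h,(174,170,200),(180,255,255))
    for k in sorted(cv2.findContours(m,0,2)[0],key=cv2.contourArea)[-2:]:
        (u,v),r=cv2.minEnclosingCircle(k); print(cv2.contourArea(k),u,v,r,pt(name,u,v,z),cv2.boundingRect(k))
E
python3 - <<'E'
from h import *
o=get_obs();print(o["eef_pos"]); save("wrist","w12"); red("w12",.192)
E
```

```text
[0.47693229 0.40800915 0.19386991]
988.5 79.5 72.5 44.994544982910156 [0.3697 0.3174 0.192 ] (36, 56, 88, 34)
1397.0 337.38775634765625 286.51019287109375 22.661367416381836 [0.48  0.417 0.192] (315, 266, 46, 42)
```

Emit:
move_arm(moves=[[-1,7.5,15,0,0,0,50],[0,0,20,0,0,0,50],[0,0,15,0,0,0,50],[0,0,8,0,0,0,50],[0,0,0,0,0,0,50],[0,0,0,0,0,0,50]])

```text
time: 23.53
eef_pos: [0.48, 0.4176, 0.1407]
ee_rot: [0.176, 3.136, 0.001]
contact_force: [0.6, -0.1, 0.5]
grip_width: 0.588
grasp_force: 0.0
```

Emit:
move_arm(moves=[[0,0,0,0,0,0,15],[0,0,0,0,0,0,15],[0,0,0,0,0,0,15],[0,0,0,0,0,0,15],[0,0,0,0,0,0,15]])

```text
time: 23.95
eef_pos: [0.48, 0.4177, 0.1413]
ee_rot: [0.175, 3.135, 0.002]
contact_force: [-0.6, 0.1, 6.8]
grip_width: 0.257
grasp_force: 58.6
```

Emit:
move_arm(moves=[[0,0,-10,0,0,0,15],[0,0,-20,0,0,0,15],[0,0,-25,0,0,0,15],[0,0,-25,0,0,0,15],[0,0,-25,0,0,0,15],[0,0,-25,0,0,0,15],[0,0,-25,0,0,0,15],[0,0,0,0,0,0,15]])

```text
time: 24.62
eef_pos: [0.4802, 0.4179, 0.3012]
ee_rot: [0.175, 3.131, 0.008]
contact_force: [-0.2, 0.9, -0.6]
grip_width: 0.258
grasp_force: 58.9
```

```bash
python3 - <<'E'
from h import *
o=get_obs();p=o["eef_pos"];M=R.from_rotvec(o["ee_rot"]).as_matrix();print(p,M.round(3),o["grasp_force"],o["joint_pos"])
a=save("wrist","w13")["image"];save("scene","sc13");save("side","s13")
z=p[2]+.051; red("w13",z); print(proj("w13",p+[0,0,.051]))
# steel collar/shaft: dump red mask rows and grey below
h=cv2.cvtColor(a,cv2.COLOR_BGR2HSV); m=cv2.inRange(h,(0,150,60),(5,255,255))|cv2.inRange(h,(174,150,60),(180,255,255))
for k in sorted(cv2.findContours(m,0,2)[0],key=cv2.contourArea)[-2:]: print(cv2.boundingRect(k))
for n,bx in(("scene",None),("side",None)):
    nm={"scene":"sc13","side":"s13"}[n]; print(n,"exp axis",[tuple(np.round(proj(nm,p+[0,0,d]),1)) for d in(.051,.0087,-.06,-.119)])
E
```

```text
[0.48017738 0.41792413 0.30124195] [[-0.994  0.111  0.006]
 [ 0.111  0.994  0.005]
 [-0.006  0.006 -1.   ]] 58.903858065605164 [ 6.58649822e-01  4.51402871e-01  1.09835641e+00  3.73018836e-05
  1.58363753e+00 -8.00456270e-01]
575.5 125.0 83.5 34.81747817993164 [0.3885 0.3706 0.3522] (91, 70, 69, 26)
2549.0 317.655517578125 339.5485534667969 30.859027862548828 [0.4796 0.4171 0.3522] (288, 312, 61, 55)
(np.float64(320.096786838792), np.float64(340.8144820347559))
(90, 70, 71, 26)
(287, 276, 63, 92)
scene exp axis [(np.float64(592.1), np.float64(219.8)), (np.float64(582.6), np.float64(239.4)), (np.float64(568.6), np.float64(268.4)), (np.float64(557.8), np.float64(290.9))]
side exp axis [(np.float64(290.1), np.float64(100.9)), (np.float64(290.7), np.float64(113.6)), (np.float64(291.6), np.float64(133.5)), (np.float64(292.4), np.float64(149.8))]
```

Emit:
move_arm(moves=[[-10,-20,0,0,0,0,15],[-17,-35,0,0,0,0,15],[-17,-35,0,0,0,0,15],[-17,-35,0,0,0,0,15],[-17,-35,0,0,0,0,15],[-17,-35,0,0,0,0,15],[-17,-35,0,0,0,0,15],[-17,-35,0,0,0,0,15]])

```text
time: 25.43
eef_pos: [0.578, 0.1377, 0.2935]
ee_rot: [-0.175, -3.134, 0.001]
contact_force: [1.8, 0.4, -1.7]
grip_width: 0.259
grasp_force: 59.0
```

Emit:
move_arm(moves=[[-17,-35,0,0,0,0,15],[-17,-35,0,0,0,0,15],[-17,-35,0,0,0,0,15],[-17,-35,0,0,0,0,15],[-17,-35,0,0,0,0,15],[-17,-35,0,0,0,0,15],[-16,-30,0,0,0,0,15],[-10,-23,0,0,0,0,15]])

```text
time: 26.1
eef_pos: [0.6762, -0.1389, 0.2926]
ee_rot: [-0.178, -3.134, -0.001]
contact_force: [-0.1, 0.6, -1.3]
grip_width: 0.259
grasp_force: 59.0
```

Emit:
move_arm(moves=[[0,0,0,0,0,0,15],[0,0,0,0,0,0,15],[0,0,0,0,0,0,15]])

```text
time: 26.35
eef_pos: [0.6758, -0.1355, 0.2936]
ee_rot: [-0.175, -3.135, -0.001]
contact_force: [-0.0, -0.3, -1.8]
grip_width: 0.255
grasp_force: 59.0
```

Emit:
move_arm(moves=[[8,18,0,0,0,0,15],[7.7,16.7,0,0,0,0,15],[0,0,8,0,0,0,15],[0,0,0,0,0,0,15],[0,0,0,0,0,0,15]])

```text
time: 26.77
eef_pos: [0.6641, -0.0992, 0.2864]
ee_rot: [-0.174, -3.136, -0.0]
contact_force: [0.2, 0.1, -2.1]
grip_width: 0.26
grasp_force: 59.1
```

```bash
python3 - <<'E'
from h import *
o=get_obs();p=o["eef_pos"];M=R.from_rotvec(o["ee_rot"]).as_matrix();print(p,M[:,0].round(3),M[:,2].round(3))
save("wrist","w14"); red("w14",p[2]+.051); print(proj("w14",p+[0,0,.051]))
for n,bg in(("scene","sc11"),("side","s11")):
    nm=n[:2]+"14"; im=save(n,nm)["image"]
    d=cv2.absdiff(im,cv2.imread(f"pics/{bg}.png")).max(2)
    print(nm,"tip exp",np.round(proj(nm,p-[0,0,.119]),1),"hole",np.round(proj(nm,[.6641,-.0993,.136]),1),"collar",np.round(proj(nm,p+[0,0,.0087]),1))
    u,v=map(int,proj(nm,p-[0,0,.119])); 
    for r in range(v-36,v+7,2):
        x=np.where(d[r,u-20:u+20]>25)[0]; print(r,(x.min()+u-20,x.max()+u-20) if len(x) else None,round(float((np.arange(u-20,u+20)*d[r,u-20:u+20]).sum()/d[r,u-20:u+20].sum()),1) if len(x) else "", "exp",np.round(u,1))
E
```

```text
[ 0.66409233 -0.09920778  0.28635727] [-0.994  0.11   0.001] [-0.001  0.    -1.   ]
2569.5 317.65325927734375 339.5423278808594 30.859251022338867 [ 0.6639 -0.0998  0.3374] (288, 312, 61, 55)
(np.float64(319.2794695692328), np.float64(339.9571445902401))
sc14 tip exp [283.1 252.1] hole [283.9 262.8] collar [278.8 203.6]
216 (np.int64(278), np.int64(283)) 281.2 exp 283
218 (np.int64(278), np.int64(283)) 281.2 exp 283
220 (np.int64(278), np.int64(283)) 281.4 exp 283
222 (np.int64(278), np.int64(283)) 281.4 exp 283
224 (np.int64(278), np.int64(283)) 281.7 exp 283
226 (np.int64(279), np.int64(284)) 282.0 exp 283
228 (np.int64(279), np.int64(284)) 282.2 exp 283
230 (np.int64(279), np.int64(284)) 282.2 exp 283
232 (np.int64(279), np.int64(284)) 282.3 exp 283
234 (np.int64(279), np.int64(284)) 282.2 exp 283
236 (np.int64(279), np.int64(284)) 282.1 exp 283
238 (np.int64(280), np.int64(285)) 282.3 exp 283
240 (np.int64(280), np.int64(285)) 282.3 exp 283
242 (np.int64(280), np.int64(285)) 282.5 exp 283
244 (np.int64(280), np.int64(285)) 282.5 exp 283
246 (np.int64(280), np.int64(285)) 282.7 ex
[... 558 characters left out ...]
4 exp 366
210 (np.int64(366), np.int64(370)) 367.3 exp 366
212 (np.int64(366), np.int64(370)) 367.5 exp 366
214 (np.int64(366), np.int64(370)) 367.3 exp 366
216 (np.int64(366), np.int64(370)) 367.5 exp 366
218 (np.int64(366), np.int64(370)) 366.6 exp 366
220 (np.int64(365), np.int64(369)) 367.0 exp 366
222 (np.int64(365), np.int64(369)) 366.8 exp 366
224 (np.int64(365), np.int64(369)) 366.9 exp 366
226 (np.int64(365), np.int64(369)) 366.6 exp 366
228 (np.int64(365), np.int64(369)) 366.6 exp 366
230 (np.int64(365), np.int64(369)) 366.5 exp 366
232 (np.int64(365), np.int64(368)) 366.3 exp 366
234 (np.int64(365), np.int64(368)) 366.6 exp 366
236 None  exp 366
238 None  exp 366
240 None  exp 366
```

Emit:
move_arm(moves=[[0,0,15,0,0,0,15],[0,0,10,0,0,0,15],[0,0,6,0,0,0,15],[0,0,6,0,0,0,15],[0,0,0,0,0,0,15],[0,0,0,0,0,0,15]])

```text
time: 27.42
eef_pos: [0.6643, -0.0998, 0.2498]
ee_rot: [-0.176, -3.137, -0.0]
contact_force: [0.2, -0.3, -1.3]
grip_width: 0.258
grasp_force: 59.1
```

Emit:
move_arm(moves=[[0,0,4,0,0,0,15],[0,0,4,0,0,0,15],[0,0,0,0,0,0,15],[0,0,0,0,0,0,15]])

```text
time: 27.75
eef_pos: [0.6642, -0.0997, 0.2416]
ee_rot: [-0.175, -3.136, -0.0]
contact_force: [-0.1, -0.1, -2.1]
grip_width: 0.26
grasp_force: 59.1
```

Emit:
move_arm(moves=[[0,0,4,0,0,0,15],[0,0,4,0,0,0,15],[0,0,4,0,0,0,15],[0,0,4,0,0,0,15],[0,0,0,0,0,0,15]])

```text
time: 28.17
eef_pos: [0.664, -0.0996, 0.2245]
ee_rot: [-0.175, -3.135, -0.0]
contact_force: [-0.7, 0.1, -1.7]
grip_width: 0.261
grasp_force: 59.1
```

Emit:
move_arm(moves=[[0,0,4,0,0,0,15],[0,0,4,0,0,0,15],[0,0,4,0,0,0,15],[0,0,4,0,0,0,15],[0,0,0,0,0,0,15]])

```text
time: 28.58
eef_pos: [0.664, -0.0997, 0.2086]
ee_rot: [-0.175, -3.135, -0.0]
contact_force: [-0.3, 0.1, -1.3]
grip_width: 0.262
grasp_force: 59.1
```

Emit:
move_arm(moves=[[0,0,6,0,0,0,15],[0,0,6,0,0,0,15],[0,0,6,0,0,0,15],[0,0,6,0,0,0,15],[0,0,0,0,0,0,15]])

```text
time: 29.0
eef_pos: [0.6638, -0.0997, 0.1839]
ee_rot: [-0.175, -3.134, -0.0]
contact_force: [0.1, 0.5, -1.8]
grip_width: 0.258
grasp_force: 59.1
```

Emit:
move_arm(moves=[[0,0,6,0,0,0,15],[0,0,6,0,0,0,15],[0,0,6,0,0,0,15],[0,0,6,0,0,0,15],[0,0,0,0,0,0,15]])

```text
time: 29.42
eef_pos: [0.6638, -0.0996, 0.16]
ee_rot: [-0.175, -3.134, -0.001]
contact_force: [0.2, -0.7, -1.7]
grip_width: 0.258
grasp_force: 59.1
```

Emit:
move_arm(moves=[[0,0,6,0,0,0,15],[0,0,6,0,0,0,15],[0,0,6,0,0,0,15],[0,0,6,0,0,0,15],[0,0,0,0,0,0,15]])

```text
time: 29.83
eef_pos: [0.6638, -0.0996, 0.136]
ee_rot: [-0.175, -3.134, -0.001]
contact_force: [0.3, 0.5, -3.1]
grip_width: 0.263
grasp_force: 59.1
```

Emit:
move_arm(moves=[[0,0,4,0,0,0,15],[0,0,3,0,0,0,15],[0,0,1,0,0,0,15],[0,0,0,0,0,0,15]])

```text
time: 30.17
eef_pos: [0.6642, -0.0997, 0.1295]
ee_rot: [-0.175, -3.136, -0.0]
contact_force: [-0.6, 0.1, -2.1]
grip_width: 0.262
grasp_force: 59.1
```

Emit:
move_arm(moves=[[0,0,2,0,0,0,15],[0,0,0,0,0,0,15]])

```text
time: 30.33
eef_pos: [0.6643, -0.0997, 0.1276]
ee_rot: [-0.175, -3.137, 0.0]
contact_force: [-0.4, -0.8, -1.7]
grip_width: 0.261
grasp_force: 59.1
```

Emit:
move_arm(moves=[[0,0,0,0,0,0,50],[0,0,0,0,0,0,50],[0,0,0,0,0,0,50],[0,0,0,0,0,0,50],[0,0,-15,0,0,0,50],[0,0,-30,0,0,0,50],[0,0,-35,0,0,0,50],[0,0,-35,0,0,0,50]])

```text
time: 31.0
eef_pos: [0.664, -0.0997, 0.244]
ee_rot: [-0.175, -3.136, -0.0]
contact_force: [1.3, -0.4, 0.0]
grip_width: 0.581
grasp_force: 0.0
```

```bash
python3 - <<'E'
from h import *
o=get_obs();print(o["eef_pos"],o["contact_force"],o["grip_width"])
save("wrist","w15"); red("w15",.178)
for n in("scene","side"):
    nm=n[:2]+"15"; save(n,nm); red(nm,.178); print("exp grip top, collar",proj(nm,[.6641,-.0995,.178]),proj(nm,[.6641,-.0995,.141]))
E
```

```text
[ 0.66399104 -0.09968968  0.24403865] [ 1.26475852 -0.36220393  0.04654255] 0.581307186569068
807.0 317.5 246.5 16.86722755432129 [ 0.6649 -0.1004  0.178 ] (301, 231, 34, 32)
72.5 464.0 269.5 16.620868682861328 [0.5158 0.2476 0.178 ] (448, 264, 33, 12)
74.0 462.5 277.0 16.978025436401367 [0.5382 0.2526 0.178 ] (446, 273, 34, 9)
exp grip top, collar (np.float64(282.6168775620647), np.float64(248.33445052352445)) (np.float64(283.7301131727839), np.float64(261.04829638189625))
14.0 259.5 225.5 7.382511615753174 [ 0.3839 -0.0497  0.178 ] (255, 219, 9, 14)
17.5 367.0 233.0 3.1623775959014893 [ 0.6625 -0.1081  0.178 ] (364, 231, 7, 5)
exp grip top, collar (np.float64(367.14314755133296), np.float64(231.13191538916425)) (np.float64(366.4752302508505), np.float64(242.80202282474917))
```

```bash
python3 -c "
from h import *
print(job_done())"
```

```text
the job is handed in; nothing more can be done
None
```

I handed the job in after 31 s on the robot's clock; no verdict came back. Only the brass and copper bars were out, and both went into the top drawer. All the drawers are shut, and the rod is down through the five eyes and released.

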